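Hold the long glass cell in the beam of the transmission meter

ROBOT

A 7-joint arm with a two-finger parallel gripper is mounted at the origin on the work surface. World frame = base frame: x ahead of the robot, y to its left, z up, the work surface at z = 0. Lengths are in m, angles in rad, forces in N, time in s.
With the tool pointing down it reaches from about 0.4 to 0.875 m from the base axis. Payload 6.5 kg.
Tool frame: the origin (TCP) lies at the very end of the fingers, on their centre line; the grasp point (between the pads) lies 19 mm behind it; y points along the fingers, z is the direction in which the jaws open and shut, and the axes are right-handed (so a half turn about y gives the same grasp; the last joint's range is limited). The gripper opens to 88 mm and grips with 3 to 60 N. Pads are 18 mm wide; open, the fingers measure 123 mm over their backs; the gripper's body (75 mm by 187 mm) begins 45 mm behind the grasp point.
Start: joints at [-1.278, 0.536, -0.004, 1.538, 0.003, 1.067, -0.071], TCP at [0.228, 0.609, 0.239] pointing down, gripper open.
Joint ranges: [-2.7, 2.7], [-0.37, 2.16], [-1.27, 1.26], [0.24, 2.4], [-1.31, 4.45], [0.19, 1.91], [-2.76, 2.76]. Speed limits (rad/s): [2.39, 2.39, 3.14, 3.14, 3.14, 3.14, 3.14].

INTERFACE

Orientations are given as a 3x3 rotation matrix whose columns are the frame's x, y, z axes.
In Python, from plant import monitor, vision, hand_in gives the robot as it stands.
- The arm moves only by the tool move_arm, never from a script. Its argument "deltas" is a list of rows, each a list of 5 numbers: the shift along the tool's x, y, z in cm, then the turn about the tool's y in rad, then the opening, from -1 (shut) to 1 (fully open). A call has 1 to 10 rows; each row shifts and turns the commanded pose from where the row before left it, along the tool's axes as they then stand; what a row does not reach is not made up. A row lasts 1/10 s, in which the tool goes at most 50 mm and 8.59 degrees, less where a joint would pass 70% of its speed; a pose out of reach is approached as far as the arm can. A call is refused whole if a number of a shift passes 5 or a number of a turn 0.15, either way. A call with a gripper value outside its range is refused whole. The fingers move at their own pace and stop on an object; "force" is the grip in N (left out, the last holds). Time passes only in rows, so rows that do not move let the fingers close. It gives the time, the measured TCP pose, the force and the opening at its end, in the units of the state.
- monitor.get_obs(): the state, without advancing time (a new reading comes with each control period).
- vision.camera(name): name is "side" or "top"; returns (picture, depth): 384x512x3 uint8, red, green, blue; 384x512 float32, m along the optical axis (not along the pixel's ray), 0 where there is no reading.
- vision.camera_info(name): a dict with "camera_matrix" (3x3 intrinsics, pixels), "rvec" (rotation vector, rad) and "tvec" (3), from world to camera coordinates, as OpenCV has them. Camera axes: x right, y down, z forward; pixel columns grow to the right and rows downward; lengths in m; the calibration is good to about 2 mm. A picture is of the moment at which its call begins. camera_info takes no time and is no camera call.
- hand_in(): hands the job in, once; it reports no verdict.
The state is a dict: "t": time; "joints": joint angles; "joint_vel": joint speeds; "tau": joint torques, N m; "position": TCP position; "tool_rot": TCP orientation; "wrist_force": force on the tool from outside, world axes, zero at the start; "wrist_torque": the same for the moment, N m; "opening": opening from 0.0 (shut) to 1.0 (fully open).
Only numpy, scipy, OpenCV 4.12 (cv2) and the standard library are available. Lean on these libraries where they do the work, as an engineer would, in place of code of your own. Each camera call takes 0.05 s, during which the arm holds its last target. There are 200 camera calls.

TASK

Check the longest of the three glass cells in the rack on the transmission meter: first slide the meter's lamp shutter fully open by its knob, then take the longest cell out of the rack, gripping it by its two frosted side faces only so that nothing ever touches its clear polished end windows. Carry it upright into the open gap of the meter and finish while still holding it there, steady and clear of the meter, with the light beam going squarely through the middle of both end windows. Leave the other two cells standing where they are and do not disturb the other things on the bench.

Things in the scene. Friction and masses are not known exactly. Their poses are not given: they have to be found in the camera images.
- long_cell: THE CELL TO CHECK: open-topped glass cell, the longest of three in the rack, 24 mm across (its x), 50 mm long (its y), 45 mm high, 40 to 70 g. Origin: centre of its underside, z up. The two side faces at x = +-12 mm (50 mm long, 45 mm high) are frosted, whitish: the ones to grip. The two ends at y = +-25 mm are the clear polished windows
- long_cell_mid (a point): the middle of the long cell, 22.5 mm above its underside: midway between the centres of its two end windows
- long_cell_window_a: the long cell's clear window at its +y end: a glass plate 22 mm wide, 42 mm high, 2.5 mm thick (same origin as the cell); not to be touched
- long_cell_window_b: the same at its -y end; not to be touched
- mid_cell: bystander: glass cell like the long one, same 24 mm width and 45 mm height, but 30 mm long; stands in the rack. Origin: centre of its underside
- short_cell: bystander: glass cell of the same width and height, but 16 mm long; stands in the rack. Origin: centre of its underside
- rack: black plastic rack, fixed, 72 mm wide (x), 240 mm long (y), 14 mm high; origin: centre of its underside. Two rails, 28 mm high over the bench, run along y and leave a channel 27 mm wide between them; outer sides of the rails 24.5 mm from its middle. The cells stand in the channel in any order, about 75 mm apart, end windows facing along it, undersides 14 mm over the bench; lift them straight up
- meter: transmission meter, fixed: grey base, x = -95 to +55 mm, y = +-145 mm, its top 30 mm over the bench. Origin: on the bench under the middle of the measuring gap, axes as the base, z up. Two white heads, 110 mm high over the bench, x = -30 to +40 mm, stand on it with a gap of 100 mm (85 mm clear) between them along y, open at the top, front and back. Low sloping panel at the -x edge, to 51 mm
- beam (a point): the middle of the light path: in the middle of the gap, 85 mm above the bench (55 mm above the base). Axes as the meter's: the beam, 7 mm wide, runs level along y from the lamp's lens (at +y) to the detector's opening (at -y)
- lamp_head (a point): centre of the top of the lamp head (110 mm over the bench), which fills y = +50 to +122 mm in the meter's frame (its heat sink to +139 mm)
- detector_head (a point): centre of the top of the detector head (110 mm over the bench), which fills y = -112 to -50 mm in the meter's frame
- shutter (a joint): slide of the lamp shutter, a black blade that covers the lamp's lens: 0 = shut (starts 0 to 4 mm), 0.025 m = fully open. It opens towards the meter's -x and stays where it is left; about 1.5 N of friction
- shutter_knob (a point): centre of the top of the shutter's black knob, 139.5 mm over the bench. The knob stands on the lamp head: 12 mm along the meter's x, 16 mm along its y, 26 mm high, on a thin slide whose top is 114 mm over the bench. It moves with the shutter: at x = +12.5 mm in the meter's frame when shut, -12.5 mm when fully open; y = +68 mm
- rinse_bottle: bystander: white bottle, 54 mm across, 125 mm high, standing at the back of the work area; origin under its middle
- tweezers: bystander: steel tweezers lying flat between the meter and the rack, 125 mm along x, 6 mm high; origin under their middle
- dust_blower: bystander: dark rubber dust blower standing on its foot, 62 mm across, 112 mm high, at the left; origin under its middle
- wipes_box: bystander: cardboard box of wipes, 220 mm (x) by 110 mm, 70 mm high with a wipe sticking out to 90 mm, at the right; origin under its middle
- tape_roll: bystander: roll of brown tape lying flat, 100 mm across, 48 mm high, at the back; origin under its middle
There are look-alikes about, which are no part of the job. What is shaped like the long_cell but purple is not meant.

How it is judged:
On the way, in this order (a step that is already met when the one before it is completed fails the run):
1. the shutter is open (at least 20 mm of its 25) while the long cell still stands in the rack (value of joint shutter above 0.02 m and height (world z) of long_cell below 0.03 m), for 0.1 s.
2. the long cell is held in the fingers, lifted clear of the rack (height (world z) of long_cell above 0.035 m and contact force between the fingers and long_cell above 1 N and contact force between long_cell and rack below 0.05 N), for 0.1 s.
At the end, for the whole second after the job is handed in: Through the last second the long cell is gripped and still, clear of the meter; its middle within 6 mm of the beam sideways, 10 mm vertically, 15 mm of mid-gap; upright and square to the beam within 8 degrees; shutter at least 20 mm open; the other cells within 20 mm of their starts, standing (value of joint shutter above 0.02 m and x of long_cell_mid in the frame of beam between -0.006 and 0.006 m and y of long_cell_mid in the frame of beam between -0.015 and 0.015 m and z of long_cell_mid in the frame of beam between -0.01 and 0.01 m and angle between the y axis of long_cell and the y axis of meter, either way round below 0.14 rad and angle between long_cell's own z axis and vertical below 0.14 rad and contact force between the fingers and long_cell above 1 N and contact force between long_cell and meter below 0.05 N and linear speed of long_cell below 0.02 m/s and distance of each of mid_cell, short_cell from where it was at the start of the episode below 0.02 m and angle between each of mid_cell, short_cell's own z axis and vertical below 0.2 rad); the arm keeps its last pose, push and grip.
It fails at once if anything touches a clear end window of the long cell (contact force between any of long_cell_window_a, long_cell_window_b and anything else above 0.3 N).
It fails at once if the long cell is tipped more than 35 degrees (angle between long_cell's own z axis and vertical above 0.6 rad).
It fails at once if one of the other cells is moved more than 20 mm or tipped (distance of any of mid_cell, short_cell from where it was at the start of the episode above 0.02 m or angle between any of mid_cell, short_cell's own z axis and vertical above 0.35 rad).
It fails at once if another thing on the bench is pushed more than 30 mm (distance of any of rinse_bottle, tweezers, dust_blower, wipes_box, tape_roll from where it was at the start of the episode above 0.03 m).
It also fails if it takes over 56 s, if anything falls off the work surface, if the arm or the gripper's body presses on something with over 40 N, if the wrist force passes 120 N, or if a joint passes its speed limit or range.

## Working session

There is one attempt and no reset: what is moved stays moved. The work goes in short steps, Python scripts to look and compute and a tool call to move; the robot and the scene stay as the last step left them, time stands still between calls to the robot, and variables do not carry over. Pictures are saved under pics/ and viewed, about 8 in all and at most 12, crops included, and the job is handed in when it is done.

Besides the shell and the picture viewer there is one more tool, called as a command line: name --pt "numbers of a row" for each row, then --argument value for the rest. move_arm: Moves the arm, as the interface text tells. Its arguments: {"type":"object","properties":{"deltas":{"type":"array"},"force":{"type":"number"}},"required":["deltas"]}

```bash
mkdir -p pics; cat > h.py <<'E'
import numpy as np, cv2
from plant import monitor, vision, hand_in
def cam(n):
    p,d=vision.camera(n); i=vision.camera_info(n)
    K=np.array(i["camera_matrix"]);R=cv2.Rodrigues(np.array(i["rvec"],float))[0];t=np.array(i["tvec"],float).ravel()
    np.savez(f"{n}.npz",p=p,d=d,K=K,R=R,t=t); return p,d,K,R,t
def load(n):
    z=np.load(f"{n}.npz"); return [z[k] for k in "pdKRt"]
def plane(n,u,v,h):
    p,d,K,R,t=load(n); C=-R.T@t; r=R.T@np.linalg.inv(K)@np.array([u,v,1.]); return C+r*(h-C[2])/r[2]
def cloud(n):
    p,d,K,R,t=load(n); v,u=np.mgrid[:384,:512]
    c=np.stack([(u-K[0,2])/K[0,0]*d,(v-K[1,2])/K[1,1]*d,d],-1); return (c-t)@R
def proj(n,P):
    p,d,K,R,t=load(n); return cv2.projectPoints(np.array(P,float).reshape(-1,3),cv2.Rodrigues(R)[0],t,K,None)[0].reshape(-1,2)
def save(n,name,s=1.5,box=None):
    p=load(n)[0]
    if box: p=p[box[1]:box[3],box[0]:box[2]]
    cv2.imwrite(f"pics/{name}.png",cv2.resize(p[...,::-1],None,fx=s,fy=s,interpolation=cv2.INTER_CUBIC))
E
python3 - <<'E'
from h import *
for n in("top","side"):
    p,d,K,R,t=cam(n); print(n,-R.T@t,K[0,0]); save(n,n+"0")
o=monitor.get_obs(); print(o["t"],o["position"],np.round(o["tool_rot"],3),o["opening"])
E
```

```text
top [ 0.46364514 -0.01887542  1.56110771] 475.0570443538884
side [0.35041065 0.67107632 0.89010416] 380.6768060446487
0.1 [0.2280803  0.60809176 0.23793616] [[ 0.936 -0.     0.351]
 [-0.351 -0.001  0.936]
 [ 0.    -1.    -0.002]] 0.9984232069677282
```

View pics/top0.png

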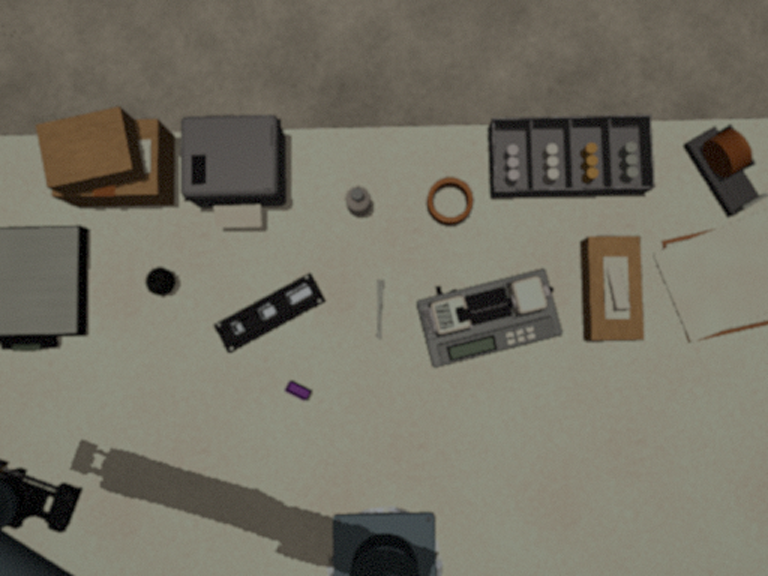

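View pics/side0.png

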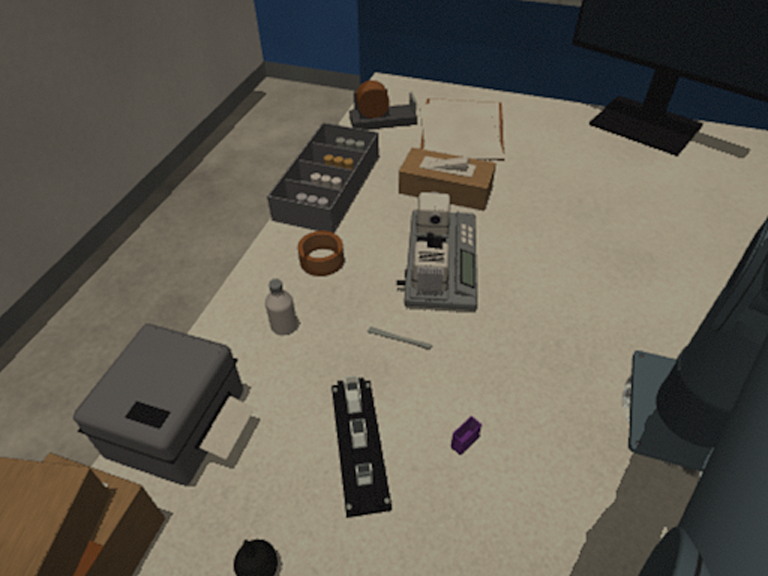

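The top view (pixels of the 1.5x picture) shows the rack at (270,313). Its three whitish cells are at (300,293), (267,311) and (238,327). The purple look-alike at (298,390) lies outside the rack and is excluded. The cell at (300,293) looks longest. The meter is at (490,315), with its lamp on the left (+y). Next I'll measure these and take a crop to confirm.

```bash
python3 - <<'E'
from h import *
p,d,K,R,t=load("top"); X=cloud("top"); g=cv2.cvtColor(p,cv2.COLOR_RGB2GRAY)
# crop
a=p[175:250,135:385]; cv2.imwrite("pics/crop.png",cv2.resize(a[...,::-1],None,fx=3.2,fy=3.2,interpolation=cv2.INTER_CUBIC))
# rack: dark mask
m=np.zeros_like(g); m[178:240,138:222]=(g[178:240,138:222]<60)*255
m=cv2.morphologyEx(m,cv2.MORPH_CLOSE,np.ones((15,15)))
c=max(cv2.findContours(m,0,2)[0],key=cv2.contourArea); r=cv2.minAreaRect(c); b=cv2.boxPoints(r)
B=np.array([plane("top",u,v,.02) for u,v in b]); print("rack",B.mean(0),np.linalg.norm(B-np.roll(B,1,0),axis=1)); print(np.round(B,4))
# cells
q=np.zeros_like(g); q[178:240,138:222]=(g[178:240,138:222]>90)*255
hull=np.zeros_like(g); cv2.drawContours(hull,[b.astype(int)],-1,255,-1); q&=cv2.erode(hull,np.ones((7,7)))
n,L,s,ce=cv2.connectedComponentsWithStats(q)
for i in range(1,n):
    if s[i,4]<12: continue
    pc=cv2.minAreaRect(np.argwhere(L==i)[:,::-1].astype(np.float32)); bb=np.array([plane("top",u,v,.055) for u,v in cv2.boxPoints(pc)])
    print("cell",pc[0],s[i,4],bb.mean(0),np.linalg.norm(bb-np.roll(bb,1,0),axis=1), "z",np.median(X[...,2][L==i]))
# heads by depth height
z=X[...,2]; reg=np.zeros_like(g); reg[170:250,270:380]=1
for lo,hi,nm in((.1,.118,"head"),(.125,.15,"knob"),(.024,.036,"base")):
    mm=((z>lo)&(z<hi)&(reg>0)).astype(np.uint8); n,L,s,ce=cv2.connectedComponentsWithStats(mm)
    for i in range(1,n):
        if s[i,4]<8: continue
        P=X[L==i]; rr=cv2.minAreaRect(P[:,:2].astype(np.float32)); print(nm,s[i,4],P.mean(0).round(4),np.round(rr[0],4),np.round(rr[1],4),round(rr[2],2),ce[i].round(1))
E
```

```text
rack [0.53937075 0.23611244 0.02      ] [0.06781888 0.2351782  0.06820298 0.23435713]
[[0.515  0.3563 0.02  ]
 [0.6238 0.1478 0.02  ]
 [0.5634 0.1162 0.02  ]
 [0.4553 0.3241 0.02  ]]
cell (199.2000274658203, 195.4000244140625) 96 [0.57722356 0.16737551 0.055     ] [0.02575603 0.04822934 0.02578457 0.0481629 ] z 0.018461581575707174
cell (178.75001525878906, 207.25003051757812) 49 [0.54077125 0.23264347 0.055     ] [0.02261141 0.02453554 0.02263321 0.02451141] z 0.017776139714612036
cell (159.0, 219.0) 21 [0.50473994 0.29542581 0.055     ] [0.01897567 0.01269196 0.01897459 0.01267781] z 0.04293758955371068
head 450 [ 0.5603 -0.3113  0.1083] [ 0.5614 -0.3148] [0.0691 0.0775] 13.37 [353.3 196.6]
head 521 [ 0.522  -0.1485  0.1089] [ 0.5225 -0.148 ] [0.0692 0.0871] 12.94 [300.5 210.1]
knob 21 [ 0.5314 -0.1652  0.1383] [ 0.5313 -0.1646] [0.014  0.0093] 89.99 [306.9 206.5]
base 1806 [ 0.522  -0.2386  0.03  ] [ 0.5271 -0.2362] [0.1682 0.2887] 13.24 [326.3 210.7]
```

View pics/crop.png

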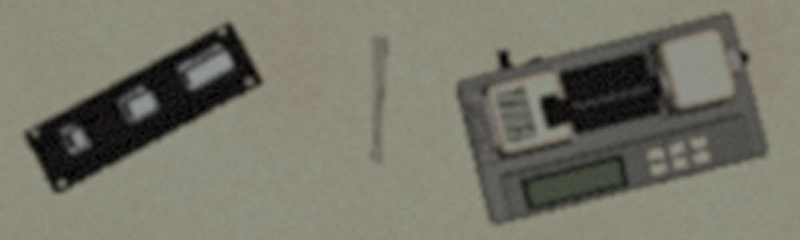

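The crop shows the three rack cells at (207,66), (138,104) and (75,138). The one at (207,66) is clearly the longest, measuring 26 x 48 mm, so it is the target at about world (0.577, 0.167). The rack yaw is 27.6° and the meter yaw 13.2°. The knob (0.531,-0.165) and both heads agree on the meter origin, (0.537,-0.234). Next I'll turn the jaws to the meter's x axis and go over to the knob.

move_arm --pt "0 0 0 0.14 0" --pt "0 0 0 0.14 0" --pt "0 0 0 0.14 0" --pt "0 0 0 0.14 0" --pt "0 0 0 0.14 0" --pt "0 0 0 0.14 0" --pt "0 0 0 0.14 0" --pt "2 0 0.3 0 0" --pt "4 0 0.6 0 0" --pt "4 0 0.6 0 0" --force 8

```text
t: 1.1
position: [0.2657, 0.5136, 0.2381]
tool_rot: [[0.231, -0.0, 0.973], [-0.973, -0.001, 0.231], [0.001, -1.0, -0.0]]
wrist_force: [0.7, -0.5, 0.9]
opening: 0.502
```

move_arm --pt "4 0 0.6 0 0" --pt "4 0 0.6 0 0" --pt "4 0 0.6 0 0" --pt "4 0 0.6 0 0" --pt "4 0 0.6 0 0" --pt "4 0 0.6 0 0" --pt "4 0 0.6 0 0" --pt "4 0 0.6 0 0" --pt "4 0 0.6 0 0" --pt "4 0 0.6 0 0"

```text
t: 2.1
position: [0.4164, 0.1376, 0.2387]
tool_rot: [[0.23, -0.0, 0.973], [-0.973, 0.0, 0.23], [-0.0, -1.0, -0.0]]
wrist_force: [1.0, 0.1, 0.2]
opening: 0.503
```

move_arm --pt "4 0 0.6 0 0" --pt "4 0 0.6 0 0" --pt "4 0 0.6 0 0" --pt "4 0 0.6 0 0" --pt "4 0 0.6 0 0" --pt "4 0 0.6 0 0" --pt "0 0 0 0 0" --pt "0 0 0 0 0"

```text
t: 2.9
position: [0.5061, -0.0866, 0.2384]
tool_rot: [[0.228, -0.001, 0.974], [-0.974, -0.0, 0.228], [-0.0, -1.0, -0.001]]
wrist_force: [-0.3, 0.8, 0.5]
opening: 0.504
```

```bash
cat >> h.py <<'E'
def go(x,y,z,yaw):
    "remaining move (turn first, then shift in the turned tool axes)"
    o=monitor.get_obs(); R=np.array(o["tool_rot"]); p=np.array(o["position"])
    cur=np.arctan2(R[1,2],R[0,2]); yw=np.radians(yaw); d=np.array([x,y,z])-p; c,s=np.cos(yw),np.sin(yw)
    print("t",round(o["t"],2),"p",p.round(4),"yaw",np.degrees(cur).round(2),"tilt",R[2,1].round(4),"open",round(o["opening"],3),"F",np.round(o["wrist_force"],1))
    print("turn",round(cur-yw,3),"shift cm",np.round(100*np.array([d@[s,-c,0],-d[2],d@[c,s,0]]),2))
E
python3 - <<'E'
from h import *
go(.5314,-.1652,.2,13.2)
E
```

```text
t 2.9 p [ 0.5061 -0.0866  0.2384] yaw 13.18 tilt -1.0 open 0.504 F [-0.3  0.8  0.5]
turn -0.0 shift cm [8.23 3.84 0.67]
```

```bash
python3 - <<'E'
from h import *
yw=np.radians(13.2);c,s=np.cos(yw),np.sin(yw);O=np.array([.537,-.234])
M=lambda P:np.round(np.array([(P[...,0]-O[0])*c+(P[...,1]-O[1])*s,-(P[...,0]-O[0])*s+(P[...,1]-O[1])*c]).T*1000,1)
for n,reg in(("top",(270,170,380,250)),("side",(265,120,325,210))):
    X=cloud(n);x0,y0,x1,y1=reg;Q=X[y0:y1,x0:x1].reshape(-1,3)
    k=Q[(Q[:,2]>.128)&(Q[:,2]<.15)]; m=M(k); print(n,"knob in meter mm",len(k),np.median(m,0),m.min(0),m.max(0),k[:,2].max())
    h=Q[(Q[:,2]>.104)&(Q[:,2]<.116)];m=M(h)
    for nm,q in(("lamp",m[m[:,1]>0]),("det",m[m[:,1]<0])): print(nm,len(q),np.percentile(q,[1,5,50,95,99],axis=0).round(1).tolist())
# RGB outlines at head height
p=load("top")[0];g=p.min(2);mm=np.zeros_like(g);mm[175:250,335:375]=(g[175:250,335:375]>125)*255
n,L,st,ce=cv2.connectedComponentsWithStats(mm);i=1+st[1:,4].argmax()
r=cv2.minAreaRect(np.argwhere(L==i)[:,::-1].astype(np.float32));B=np.array([plane("top",u,v,.11) for u,v in cv2.boxPoints(r)]);print("det rgb",M(B).tolist(),M(B.mean(0)))
E
```

```text
top knob in meter mm 21 [10.2 68.6] [ 4.3 61.4] [15.9 75.3] 0.14268793980219938
lamp 451 [[-27.4, 46.2], [-24.6, 52.9], [3.7, 87.7], [34.7, 117.2], [37.6, 126.6]]
det 395 [[-26.9, -111.0], [-23.9, -107.0], [6.1, -80.6], [35.2, -53.9], [38.4, -51.5]]
side knob in meter mm 26 [12.  74.8] [ 5.9 64.3] [17.9 80.4] 0.14129953268117867
lamp 370 [[-23.7, 47.7], [-20.7, 55.1], [4.8, 91.8], [37.4, 121.1], [40.1, 122.8]]
det 235 [[-24.4, -106.3], [-21.1, -101.2], [8.0, -72.8], [37.2, -50.2], [40.2, -47.9]]
det rgb [[35.3, -55.0], [36.7, -103.5], [-20.8, -104.1], [-22.1, -55.7]] [  7.3 -79.6]
```

move_arm --pt "2.8 0 0.2 0 0" --pt "2.7 0 0.3 0 0" --pt "2.7 0 0.2 0 0" --pt "0 2 0 0 0" --pt "0 2.5 0 0 0" --pt "0 2.5 0 0 0" --pt "0 2 0 0 0" --pt "0 1.5 0 0 0" --pt "0 1.4 0 0 0" --pt "0 0 0 0 0"

```text
t: 3.9
position: [0.5312, -0.1631, 0.1182]
tool_rot: [[0.231, -0.003, 0.973], [-0.973, 0.001, 0.231], [-0.002, -1.0, -0.002]]
wrist_force: [0.5, -0.5, 0.6]
opening: 0.5
```

move_arm --pt "0 0 0 0 -0.4" --pt "0 0 0 0 -0.6" --pt "0 0 0 0 -0.8" --pt "0 0 0 0 -0.9" --pt "0 0 0 0 -0.9" --force 8

```text
t: 4.4
position: [0.5326, -0.1643, 0.1203]
tool_rot: [[0.23, 0.001, 0.973], [-0.973, -0.0, 0.23], [0.0, -1.0, 0.001]]
wrist_force: [0.2, 0.7, 2.8]
opening: 0.138
```

The opening of 12 mm matches the knob, so it is gripped. Next I'll slide it towards -x.

move_arm --pt "0 0 -0.3 0 -0.9" --pt "0 0 -0.4 0 -0.9" --pt "0 0 -0.5 0 -0.9" --pt "0 0 -0.5 0 -0.9" --pt "0 0 -0.4 0 -0.9" --pt "0 0 -0.2 0 -0.9" --pt "0 0 -0.1 0 -0.9" --pt "0 0 0 0 -0.9" --pt "0 0 0 0 -0.9"

```text
t: 5.3
position: [0.5115, -0.1692, 0.1203]
tool_rot: [[0.231, 0.005, 0.973], [-0.973, -0.001, 0.231], [0.002, -1.0, 0.005]]
wrist_force: [9.9, 2.0, -1.6]
opening: 0.14
```

```bash
python3 - <<'E'
from h import *
go(.5326,-.1643,.12,13.2)
E
```

```text
t 5.3 p [ 0.5115 -0.1692  0.1203] yaw 13.36 tilt -1.0 open 0.14 F [ 9.9  2.  -1.6]
turn 0.003 shift cm [0.   0.03 2.16]
```

The slide moved 21.6 mm and then resisted with 10 N, which is the stop. I'll release, rise and look.

move_arm --pt "0 0 0.1 0 -0.9" --pt "0 0 0.1 0 -0.6" --pt "0 0 0 0 -0.3" --pt "0 0 0 0 0" --pt "0 -2 0 0 0" --pt "0 -4 0 0 0" --pt "0 -4 0 0 0" --pt "-4 -2 0 0 0" --pt "-5 0 0 0 0" --pt "-5 0 0 0 0"

```text
t: 6.3
position: [0.4778, -0.0322, 0.2402]
tool_rot: [[0.228, 0.001, 0.974], [-0.974, 0.0, 0.228], [0.0, -1.0, 0.001]]
wrist_force: [1.2, 1.0, 0.3]
opening: 0.501
```

```bash
python3 - <<'E'
from h import *
yw=np.radians(13.2);c,s=np.cos(yw),np.sin(yw);O=np.array([.5375,-.234])
p,d,K,R,t=cam("top"); cam("side")
for n,reg in(("top",(270,170,380,250)),("side",(265,120,325,210))):
    X=cloud(n);x0,y0,x1,y1=reg;Q=X[y0:y1,x0:x1].reshape(-1,3);Q=Q[(Q[:,2]>.128)&(Q[:,2]<.15)]
    print(n,len(Q),[np.median((Q[:,0]-O[0])*c+(Q[:,1]-O[1])*s)] if len(Q) else 0)
go(.577,.167,.2,27.6)
a=load("top")[0][175:250,135:385]; b=load("side")[0][120:270,200:400]
cv2.imwrite("pics/c2.png",np.vstack([cv2.resize(a[...,::-1],(800,240),interpolation=2)[:, :640],cv2.resize(b[...,::-1],(640,360),interpolation=2)]))
E
```

```text
top 22 [np.float64(-0.01212962619367515)]
side 24 [np.float64(-0.010995932995912581)]
t 6.4 p [ 0.4766 -0.0262  0.2391] yaw 13.86 tilt -1.0 open 0.498 F [ 0.2 -0.1  0.2]
turn -0.24 shift cm [-12.47   3.91  17.85]
```

View pics/c2.png

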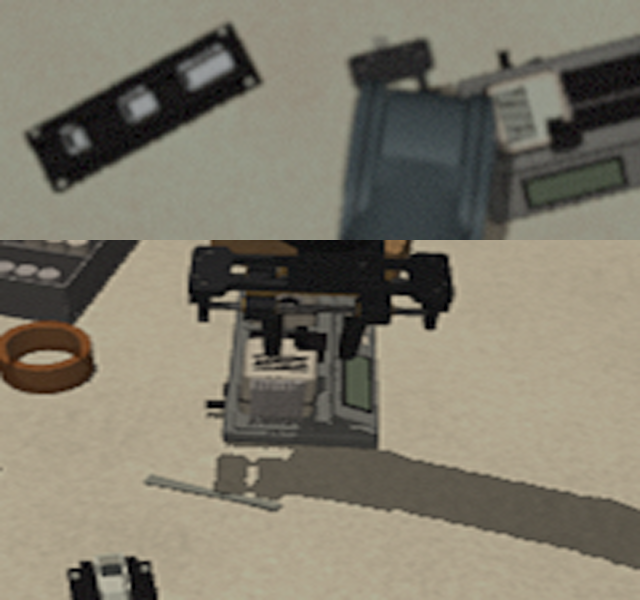

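The shutter is open: the knob is at x≈-12 mm in the meter frame in both cameras, and it sits at the -x end of the lamp top at (565,135). Next I'll go towards the cell and check its pose by overlaying the measured outline on both views.

move_arm --pt "0 0 0 -0.12 0.2" --pt "0 0 0 -0.12 0.2" --pt "-1.5 0 2 0 0.2" --pt "-2 0 3 0 0.2" --pt "-2 0 3 0 0.2" --pt "-2 0 3 0 0.2" --pt "-2 0 3 0 0.2" --pt "-1.5 0 2 0 0.2" --pt "-1.5 0 1.9 0 0.2" --pt "0 0 0 0 0.2"

```text
t: 7.4
position: [0.5815, 0.1625, 0.2388]
tool_rot: [[0.458, -0.001, 0.889], [-0.889, 0.0, 0.458], [-0.001, -1.0, -0.0]]
wrist_force: [-1.0, -0.1, -0.7]
opening: 0.604
```

```bash
python3 - <<'E'
from h import *
c=np.array([.577,.1675]);y=np.radians(27.6);ex=np.array([np.cos(y),np.sin(y)]);ey=np.array([-ex[1],ex[0]])
out=[]
for n,(x0,y0) in(("top",(170,170)),("side",(205,235))):
    im=cv2.resize(load(n)[0][y0:y0+50,x0:x0+50][...,::-1],(400,400),interpolation=2)
    for z,col in((.014,(0,0,255)),(.059,(0,255,0))):
        P=[[*(c+a*.012*ex+b*.025*ey),z] for a,b in((1,1),(1,-1),(-1,-1),(-1,1))]
        cv2.polylines(im,[np.int32((proj(n,P)-[x0,y0]+.5)*8)],True,col,1)
    out.append(im)
cv2.imwrite("pics/ov.png",np.hstack(out)); go(.577,.167,.1,27.6)
E
```

```text
t 7.4 p [0.5815 0.1625 0.2388] yaw 27.27 tilt -1.0 open 0.604 F [-1.  -0.1 -0.7]
turn -0.006 shift cm [-0.61 13.88 -0.19]
```

View pics/ov.png

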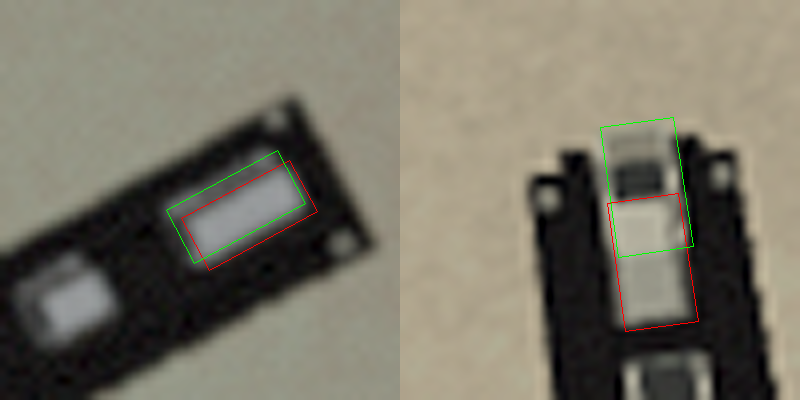

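The outlines fit the cell within about 1 mm in both views: base corners in red, rim in green. I'll descend, with the tip ending above the 28 mm rails.

move_arm --pt "-0.6 2 -0.2 0 0.2" --pt "0 4 0 0 0.2" --pt "0 4 0 0 0.2" --pt "0 2.5 0 0 0.2" --pt "0 0 0 0 0.2"

```text
t: 7.9
position: [0.5736, 0.1614, 0.1112]
tool_rot: [[0.453, -0.007, 0.891], [-0.891, -0.004, 0.453], [0.0, -1.0, -0.008]]
wrist_force: [-0.3, -1.5, -0.1]
opening: 0.598
```

```bash
python3 - <<'E'
from h import *
go(.577,.167,.033,27.6)
E
```

```text
t 7.9 p [0.5736 0.1614 0.1112] yaw 26.96 tilt -1.0 open 0.598 F [-0.3 -1.5 -0.1]
turn -0.011 shift cm [-0.34  7.82  0.56]
```

move_arm --pt "0 0 0 0 0.2" --pt "0 0 0 0 0.2" --pt "0 0 0 0 0.2"

```text
t: 8.2
position: [0.5777, 0.1641, 0.1165]
tool_rot: [[0.454, 0.003, 0.891], [-0.891, 0.001, 0.454], [0.0, -1.0, 0.003]]
wrist_force: [0.9, -1.0, 0.7]
opening: 0.599
```

```bash
python3 - <<'E'
from h import *
go(.577,.167,.033,27.6)
E
```

```text
t 8.2 p [0.5777 0.1641 0.1165] yaw 27.03 tilt -1.0 open 0.599 F [ 0.9 -1.   0.7]
turn -0.01 shift cm [-0.29  8.35  0.07]
```

move_arm --pt "-0.3 1 0 -0.01 0.2" --pt "0 1.5 0 0 0.2" --pt "0 1.5 0 0 0.2" --pt "0 1.5 0 0 0.2" --pt "0 1.2 0 0 0.2" --pt "0 0.8 0 0 0.2" --pt "0 0.5 0 0 0.2" --pt "0 0.2 0 0 0.2" --pt "0 0 0 0 0.2" --pt "0 0 0 0 0.2"

```text
t: 9.2
position: [0.5756, 0.1669, 0.0332]
tool_rot: [[0.464, 0.001, 0.886], [-0.886, 0.0, 0.464], [0.0, -1.0, 0.001]]
wrist_force: [-0.8, -0.5, -1.3]
opening: 0.599
```

```bash
python3 - <<'E'
from h import *
go(.577,.1675,.033,27.6)
E
```

```text
t 9.2 p [0.5756 0.1669 0.0332] yaw 27.62 tilt -1.0 open 0.599 F [-0.8 -0.5 -1.3]
turn 0.0 shift cm [0.01 0.02 0.15]
```

Position matches within 1.5 mm. I'll close gently.

move_arm --pt "0 0 0.1 0 0" --pt "0 0 0 0 -0.2" --pt "0 0 0 0 -0.4" --pt "0 0 0 0 -0.6" --pt "0 0 0 0 -0.8" --pt "0 0 0 0 -0.8" --pt "0 0 0 0 -0.8" --force 12

```text
t: 9.9
position: [0.5769, 0.1676, 0.0331]
tool_rot: [[0.464, 0.002, 0.886], [-0.886, 0.0, 0.464], [0.0, -1.0, 0.002]]
wrist_force: [3.4, 1.1, 1.5]
opening: 0.274
```

move_arm --pt "0 -0.3 0 0 -0.8" --pt "0 -0.5 0 0 -0.8" --pt "0 -0.8 0 0 -0.8" --pt "0 -1 0 0 -0.8" --pt "0 -1.4 0 0 -0.8" --pt "0 -1.5 0 0 -0.8" --pt "0 -1 0 0 -0.8" --pt "0 -0.5 0 0 -0.8" --pt "0 0 0 0 -0.8"

```text
t: 10.8
position: [0.5765, 0.1674, 0.1037]
tool_rot: [[0.464, 0.001, 0.886], [-0.886, 0.001, 0.464], [0.0, -1.0, 0.001]]
wrist_force: [0.6, 0.2, -0.7]
opening: 0.271
```

```bash
python3 - <<'E'
from h import *
cam("top");cam("side")
go(.5375,-.234,.2,13.2)
save("side","held",6,(205,180,305,280))
E
```

```text
t 10.9 p [0.5758 0.1672 0.1025] yaw 27.63 tilt -1.0 open 0.272 F [-0.2  0.3 -0.8]
turn 0.252 shift cm [ 38.19  -9.75 -12.89]
```

View pics/held.png

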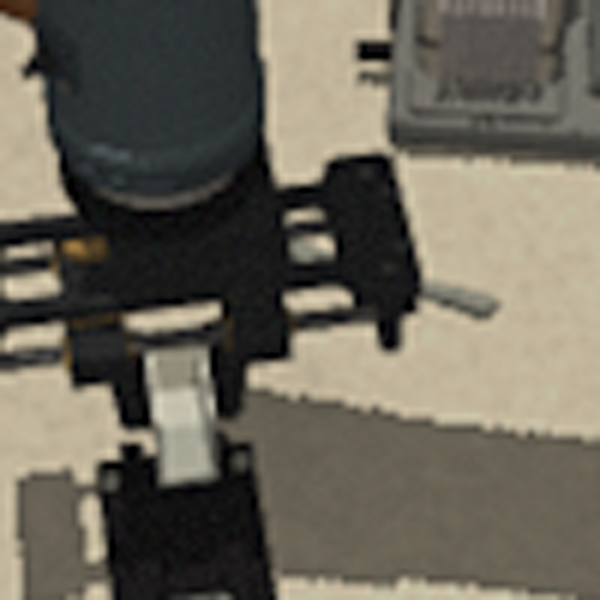

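The cell is held by its frosted sides (jaw opening 24 mm, as it should be), hanging upright between the fingers at (180,410). I'll lift it high, turn it and carry it over the gap.

move_arm --pt "0 -1 0 0.03 -0.8" --pt "0 -2 0 0.06 -0.8" --pt "0 -2.5 0 0.06 -0.8" --pt "0 -3 0 0.06 -0.8" --pt "0 -2 0 0.04 -0.8" --pt "0 -1.5 0 0 -0.8" --pt "0 -0.7 0 0 -0.8" --pt "1 0 -0.3 0 -0.8" --pt "2 0 -0.7 0 -0.8" --pt "3 0 -1 0 -0.8" --force 15

```text
t: 11.9
position: [0.5694, 0.1045, 0.2283]
tool_rot: [[0.233, -0.002, 0.972], [-0.972, -0.0, 0.233], [-0.0, -1.0, -0.002]]
wrist_force: [-0.2, -0.5, -1.5]
opening: 0.272
```

move_arm --pt "4 0 -1.3 0 -0.8" --pt "4 0 -1.3 0 -0.8" --pt "4 0 -1.4 0 -0.8" --pt "4 0 -1.4 0 -0.8" --pt "4 0 -1.4 0 -0.8" --pt "4 0 -1.4 0 -0.8" --pt "3 0 -1 0 -0.8" --pt "2 0 -0.7 0 -0.8" --pt "1 0 -0.4 0 -0.8" --pt "0 0 0 0 -0.8"

```text
t: 12.9
position: [0.5379, -0.213, 0.229]
tool_rot: [[0.227, -0.002, 0.974], [-0.974, -0.0, 0.227], [-0.0, -1.0, -0.002]]
wrist_force: [-0.1, 0.4, -0.3]
opening: 0.27
```

move_arm --pt "0 0 0 0 -0.8" --pt "0 0 0 0 -0.8" --pt "0 0 0 0 -0.8"

```text
t: 13.2
position: [0.5396, -0.2099, 0.2296]
tool_rot: [[0.232, -0.0, 0.973], [-0.973, 0.001, 0.232], [-0.001, -1.0, 0.0]]
wrist_force: [0.5, -0.1, 0.4]
opening: 0.272
```

```bash
python3 - <<'E'
from h import *
go(.5375,-.234,.0816,13.2)
E
```

```text
t 13.2 p [ 0.5396 -0.2099  0.2296] yaw 13.42 tilt -1.0 open 0.272 F [ 0.5 -0.1  0.4]
turn 0.004 shift cm [ 2.3  14.8  -0.75]
```

move_arm --pt "0.8 0 -0.2 0 -0.8" --pt "0.9 0 -0.3 0 -0.8" --pt "0.6 0 -0.2 0 -0.8" --pt "0 0.8 0 0 -0.8" --pt "0 1.5 0 0 -0.8" --pt "0 2 0 0 -0.8" --pt "0 1.5 0 0 -0.8" --pt "0 0.6 0 0 -0.8" --pt "0 0 0 0 -0.8" --pt "0 0 0 0 -0.8"

```text
t: 14.2
position: [0.538, -0.2356, 0.166]
tool_rot: [[0.23, 0.0, 0.973], [-0.973, -0.0, 0.23], [0.0, -1.0, 0.0]]
wrist_force: [0.5, -0.1, -0.1]
opening: 0.265
```

```bash
python3 - <<'E'
from h import *
cam("side")
go(.5375,-.234,.0816,13.2)
save("side","gap",8,(255,110,335,185))
E
```

```text
t 14.25 p [ 0.5381 -0.2357  0.1663] yaw 13.29 tilt -1.0 open 0.275 F [-0.2 -0.8  0.1]
turn 0.002 shift cm [-0.17  8.47 -0.02]
```

View pics/gap.png

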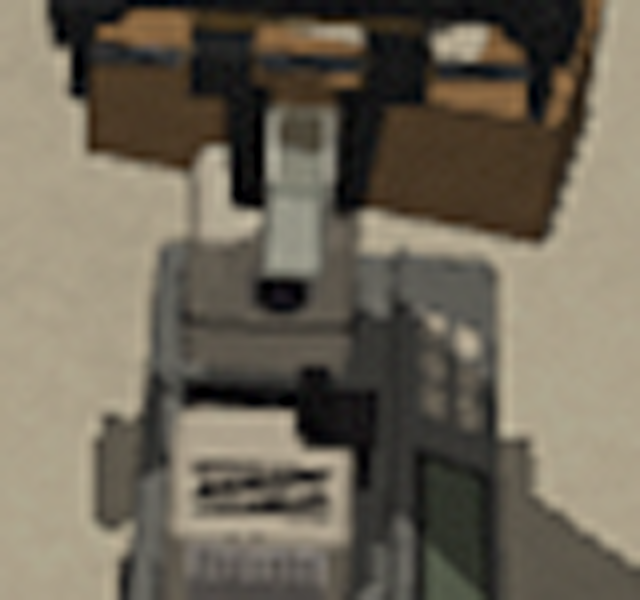

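The cell hangs in the open gap at (295,190), well between the heads. The detector opening at (280,292) lies in line below it, and the knob at (340,405) is clear. Next I'll lower the cell slowly to beam height.

move_arm --pt "-0.1 0.6 0 0 -0.8" --pt "-0.1 1.2 0 0 -0.8" --pt "0 1.5 0 0 -0.8" --pt "0 1.5 0 0 -0.8" --pt "0 1.3 0 0 -0.8" --pt "0 1 0 0 -0.8" --pt "0 0.7 0 0 -0.8" --pt "0 0.4 0 0 -0.8" --pt "0 0.2 0 0 -0.8" --pt "0 0 0 0 -0.8"

```text
t: 15.25
position: [0.5373, -0.2336, 0.0818]
tool_rot: [[0.23, 0.0, 0.973], [-0.973, -0.0, 0.23], [0.0, -1.0, 0.0]]
wrist_force: [-0.7, -0.4, 0.5]
opening: 0.268
```

move_arm --pt "0 0 0 0 -0.8" --pt "0 0 0 0 -0.8" --pt "0 0 0 0 -0.8" --pt "0 0 0 0 -0.8" --pt "0 0 0 0 -0.8"

```text
t: 15.75
position: [0.5373, -0.2334, 0.0818]
tool_rot: [[0.23, 0.0, 0.973], [-0.973, -0.0, 0.23], [0.0, -1.0, 0.0]]
wrist_force: [0.6, -0.3, 0.5]
opening: 0.27
```

```bash
python3 - <<'E'
from h import *
yw=13.2*np.pi/180;ex=np.array([np.cos(yw),np.sin(yw)]);ey=np.array([-ex[1],ex[0]]);O=np.array([.5375,-.234])
# detector opening in the pre-lowering side view vs where the origin estimate puts it
for y in(-.0425,-.05): print("opening expected px",proj("side",[*(O+y*ey),.085])[0],"mm/px x",np.diff(proj("side",[[*(O+y*ey),.085],[*(O+.01*ex+y*ey),.085]]),axis=0))
p=load("side")[0].max(2);w=(p[140:150,283:298]<45);print("opening seen px",np.argwhere(w).mean(0)[::-1]+[283,140],w.sum())
cam("side");go(.5375,-.234,.0816,13.2)
im=cv2.resize(load("side")[0][110:185,255:335][...,::-1],(640,600),interpolation=2)
o=monitor.get_obs();P=np.array(o["position"]);c=P[:2];z=P[2]-.0191
for zz,col in((z,(0,0,255)),(z+.045,(0,255,0))):
    q=[[*(c+a*.012*ex+b*.025*ey),zz] for a,b in((1,1),(1,-1),(-1,-1),(-1,1))]
    cv2.polylines(im,[np.int32((proj("side",q)-[255,110]+.5)*8)],True,col,1)
cv2.imwrite("pics/fin.png",im)
E
```

```text
opening expected px [290.7332823 146.637352 ] mm/px x [[-3.06936918 -0.15970683]]
opening expected px [290.79264502 145.16229999] mm/px x [[-3.056872   -0.15821093]]
opening seen px [289.5        146.36363636] 22
t 15.8 p [ 0.5372 -0.2334  0.0818] yaw 13.29 tilt -1.0 open 0.271 F [-0.8 -0.2 -1.5]
turn 0.002 shift cm [0.06 0.02 0.01]
```

View pics/fin.png

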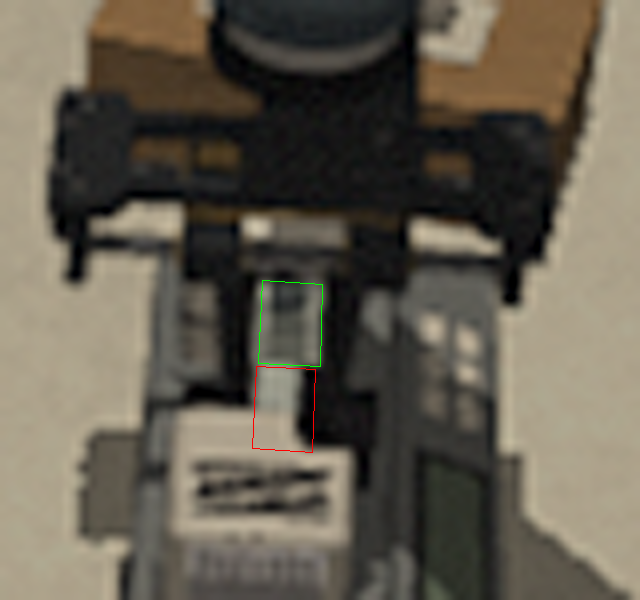

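The outline drawn from the arm pose matches the cell within 1 px in the side view. The cell and the detector opening sit off their predicted pixels by the same ~1 px, so the two are aligned with each other. The knob's end stop, as read from the arm, puts the meter about 2 mm further in +x, so I'll shift 1 mm as a compromise and settle.

move_arm --pt "0 0 0.1 0 -0.8" --pt "0 0 0 0 -0.8" --pt "0 0 0 0 -0.8" --pt "0 0 0 0 -0.8" --pt "0 0 0 0 -0.8" --pt "0 0 0 0 -0.8" --pt "0 0 0 0 -0.8" --pt "0 0 0 0 -0.8"

```text
t: 16.6
position: [0.5382, -0.2332, 0.0817]
tool_rot: [[0.23, 0.0, 0.973], [-0.973, -0.0, 0.23], [0.0, -1.0, 0.0]]
wrist_force: [-0.2, -1.2, -0.6]
opening: 0.273
```

```bash
python3 - <<'E'
from h import *
go(.5385,-.2338,.0816,13.2); print(np.abs(monitor.get_obs()["joint_vel"]).max()); hand_in()
E
```

```text
t 16.6 p [ 0.5382 -0.2332  0.0817] yaw 13.29 tilt -1.0 open 0.273 F [-0.2 -1.2 -0.6]
turn 0.002 shift cm [0.06 0.01 0.02]
0.0014337831327407118
the job is handed in; nothing more can be done
```

The job is handed in at t = 16.6 s; no verdict was reported. I slid the shutter to its stop and lifted the longest cell out of the rack by its frosted sides. It is now held upright in the gap, at beam height.

**Last checks:**
- **Shutter:** the knob sat at about -12 mm (top camera) and -11 mm (side camera) in the meter frame, where -12.5 mm is fully open.
- **Grip:** the jaws were 24 mm apart, as they should be on the cell, and the arm was practically still.
- **Position:** the tool was within 1 mm of the target and 0.1° of the measured meter direction.
- **Clearance:** the wrist force stayed around 1 N, with no sign of contact with the meter.

**Where checks disagreed:** estimates of the meter's sideways (x) position differed by about 2 mm between the arm's reading at the shutter stop and the cameras. In the side view the detector opening and the cell were both about 1 px (3 mm) off their predicted pixels, in the same direction. I settled on a 1 mm shift as a compromise, within the 6 mm allowed.

**Not checked:** I took no further picture after that shift, and did not re-measure the other two cells and the bench items at the end.

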